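# Caliper-check a spacer plate and show its code to the reader

### The job

Lay the loose aluminium spacer plate flat on the rest bar of the bench caliper and, by the orange thumb grip, slide the jaw gently shut across the plate's width until it presses the plate against the fixed jaw, then back the jaw off to free the plate. Then pick the plate up by its plain end and finish holding it, still in the gripper: level, label face up, with the frosted code end (the end with the small corner notch) pointing at the code reader and its code over the red cross, about 15 cm above the table. Leave the shafts, bearings, gearbox housing and screwdriver where they are.

Things in the scene. Friction and masses are not known exactly. Their poses are not given: they have to be found in the camera images.
- plate: aluminium spacer plate, 110 long (own x) x 32 wide (own y) x 10 mm thick, about 0.1 kg, lying flat, label face up (+z). Origin: centre of its underside. Its +x end is the frosted code end (last 27 mm of the top face paler, with a faint grey code); an 8 x 8 mm notch is cut out of the corner at +x, +y. Its -x end is plain
- code (a point): centre of the code on the plate's top face, 43 mm from the plate's centre towards the notched end, 10 mm above its underside; axes as the plate's
- plain_end (a point): grip point of the plate at mid thickness, 39 mm from its centre towards the plain end; axes as the plate's
- caliper: bench caliper on a T-shaped cast base, 12 mm thick, 262 mm along y, fixed; origin on the table under the centre of its rest bar. A flat beam runs along y at x = 80 to 96, z = 43 to 48 mm; both jaws point from it to -x (towards the robot). Highest part: thumb grip, 85 mm. A plate is laid with its length along x, one end between the jaws, the other sticking out to -x, clear of them
- rest (a point): centre of the top of the caliper's rest bar (bar 95 mm along x, from -50 to +45 mm, 20 mm wide in y, top 40 mm above the table); axes as the caliper's. Laid with its centre here and its length along x, the plate's side is 5 mm from the fixed jaw and its far end 25 mm short of the beam
- fixed_face (a point): centre of the fixed steel jaw's measuring face (60 mm along x, 8 mm high): 50 mm in x and 21 mm in y from the caliper's origin, 45 mm above the table, looking to the caliper's -y; axes as the caliper's
- jaw_face (a point): centre of the sliding jaw's measuring face (60 mm along x, 8 mm high, 45 mm above the table), which looks to the caliper's +y at the fixed jaw; axes as the caliper's
- slider (a joint): opening between the two jaw faces in m: 0 shut, at most 0.10; reads 0.032 shut on the plate's width. Starts open 0.058 to 0.080. It closes towards the caliper's +y, slides with about 0.8 N of friction and stays where it is left
- thumb (a joint): spring travel of the thumb carriage in m, 0 relaxed to 0.012 at its stop: pushing the thumb grip to +y compresses a spring of 0.7 N per mm that pushes the jaw, so that travel once the jaw stands on the plate is the measuring force. Pulled to -y it is at its 0 stop and draws the jaw open
- thumb_grip (a point): middle of the orange upright thumb grip: a fin 16 (caliper x) x 12 (caliper y) mm, free from z = 56 to 85 mm (point at 72 mm above the table). The black slider housing in front of it and the carriage under it are 56 mm high. Axes as the caliper's
- reader: code reader, fixed: white base plate 220 (own x) x 120 x 8 mm with a red cross 60 mm from the centre towards -x; 30 mm post 328 mm high at x = +90 mm; dark head with red window, looking down and to -x at 45 degrees. Origin: under the centre of the base. To point at the reader is to point along its +x
- read_spot (a point): point the reader looks at: straight above the red cross, 150 mm above the table, 130 mm in front of the window; axes as the reader's
- shaft_a: steel shaft with bronze worm wheel, standing, 118 mm high, 70 mm across, 0.75 kg, bystander; origin at its foot
- shaft_b: like shaft_a, bystander
- bearing_a: ball bearing lying flat, 52 mm across, 15 mm high, bystander; origin at its underside
- bearing_b: like bearing_a, bystander
- housing: grey gearbox housing, 95 x 105 mm, 96 mm high, 2 kg, bystander; origin at its underside
- screwdriver: screwdriver lying on the table near the robot, bystander
Not all that is in view belongs to the job. What is meant by the plate is not blue, and is the larger of those in its own colour.

How it is judged (in metres and radians):
On the way, in this order (a step that is already met when the one before it is completed fails the run):
1. the plate lies on the caliper's rest, out of the gripper, pressed across its width between both jaws with at least 2 N (contact force between slider and plate above 2 N and y of plate in the frame of caliper between 0 and 0.01 m and value of joint slider between 0.0295 and 0.0345 m and z of plate in the frame of caliper between 0.036 and 0.045 m and angle between plate's own z axis and vertical below 0.1 rad and contact force between plate and the fingers below 0.1 N), for 0.2 s.
2. the jaw is backed off, the plate free on the rest (value of joint slider above 0.036 m and contact force between slider and plate below 0.1 N and z of plate in the frame of caliper between 0.036 and 0.045 m and contact force between plate and the fingers below 0.1 N), for 0.1 s.
At the end, for the whole second after the job is handed in: Gripper holds the plate still by its plain end (over 50 mm from the code), clear of caliper and reader; code within 20 mm of the cross's axis, 125-175 mm above the table; label up, level within 10 deg; code end towards the reader within 35 deg; jaws open over 36 mm (horizontal distance between code and read_spot below 0.02 m and height (world z) of code between 0.125 and 0.175 m and angle between plate's own z axis and vertical below 0.17 rad and x of plate in the frame of reader below -0.075 m and y of plate in the frame of reader between -0.035 and 0.035 m and distance between the grasp point and code above 0.05 m and contact force between plate and the fingers above 1 N and contact force between plate and reader below 0.05 N and contact force between plate and caliper below 0.05 N and linear speed of plate below 0.02 m/s and value of joint slider above 0.036 m); the arm keeps its last pose, push and grip.
It fails at once if the plate is squeezed in the caliper with more than 20 N (contact force between slider and plate above 20 N).
It fails at once if a bystander is pushed more than 15 mm from its place (distance of any of shaft_a, shaft_b, bearing_a, bearing_b, housing, screwdriver from where it was at the start of the episode above 0.015 m).
It also fails if it takes over 61 s, if anything falls off the work surface, if the arm or the gripper's body presses on something with over 40 N, if the wrist force passes 120 N, or if a joint passes its speed limit or range.

### The arm

A 6-joint arm with a two-finger parallel gripper is mounted at the origin on the work surface. World frame = base frame: x ahead of the robot, y to its left, z up, the work surface at z = 0. Lengths are in m, angles in degrees, forces in N, time in s.
With the tool pointing down it reaches from about 0.4 to 0.825 m from the base axis. Payload 7 kg.
Tool frame: the origin (TCP) lies on the centre line of the jaws, within the pads' length; the fingertips stand 8 mm ahead of it and the grasp point (between the pads) lies 11 mm behind it (r.tcp_to_tips is the distance from the TCP to the fingertips, in m); z points along the fingers, y is the direction in which the jaws open and shut (so a half turn about z gives the same grasp; the last joint's range is limited). The gripper opens to 88 mm and grips with 3 to 60 N. Pads are 19 mm wide; open, the fingers measure 130 mm over their backs; the gripper's body (78 mm by 193 mm) begins 47 mm behind the grasp point.
Start: joints at [-56.087, 20.546, 0.682, 0, -70.136, -16.507], TCP at [0.202, -0.644, 0.235] pointing down, gripper open.
Joint ranges: [-176.03, 176.03], [-82.01, 121.73], [-58.28, 71.71], [-173.87, 95.51], [-174.79, -0.11], [-173.66, 173.66]. Speed limits (degrees/s): [136.94, 136.94, 172.46, 180, 180, 180].

### API

Orientations are given as [roll, pitch, yaw] about the fixed x, y, z axes, in that order (R = Rz(yaw) Ry(pitch) Rx(roll)).
In Python, from plant import r gives the robot as it stands.
- The arm moves only by the tool drive_tool, never from a script. Its argument "plan" is text: rows parted by semicolons, each of 4 numbers parted by spaces: the shift along the tool's x, y, z in cm, then the turn about the tool's z in rad. A call has 1 to 8 rows; each row is the pose to reach, as a shift and turn from the pose commanded when the call began, along the tool's axes at that moment; what a row does not reach only later rows make up. A row lasts 1/8 s, in which the tool goes at most 62.5 mm and 10.7 degrees, less where a joint would pass 70% of its speed; a pose out of reach is approached as far as the arm can. A call with a gripper value outside its range is refused whole. "fingers" is the closure, from -1 (fully open) to 1 (shut), set as the call begins (left out, the last holds). The fingers move at their own pace and stop on an object; "squeeze" is the grip in N (left out, the last holds). Time passes only in rows, so rows that repeat a pose let the fingers close. It gives the time, the measured TCP pose, the force and the opening at its end, in the units of the state.
- r.get_state(): the state, without advancing time (a new reading comes with each control period).
- r.capture(name): name is "scene" or "top"; returns a dict with "frame" (400x640x3 uint8, red, green, blue), "fovy" (degrees; the focal length in pixels is half the picture's height over the tangent of half this angle, whatever the lens; pixels are square), "cx", "cy" (the principal point, pixels), "rvec" (rotation vector, rad) and "tvec" (3), from world to camera coordinates, as OpenCV has them. Camera axes: x right, y down, z forward; pixel columns grow to the right and rows downward; lengths in m; the calibration is good to about 2 mm. A picture is of the moment at which its call begins. There is no depth.
- r.close_job(): hands the job in, once; it reports no verdict.
The state is a dict: "time_s": time; "joints": joint angles; "qd": joint speeds; "joint_torque": joint torques, N m; "tcp_pos": TCP position; "eef_rot": TCP orientation; "contact_force": force on the tool from outside, world axes, zero at the start; "moment": the same for the moment, N m; "gripper_width": finger opening in m.
Only numpy, scipy, OpenCV 4.12 (cv2) and the standard library are available. Lean on these libraries where they do the work, as an engineer would, in place of code of your own. Each camera call takes 0.05 s, during which the arm holds its last target. There are 200 camera calls.

## Working session

There is one attempt and no reset: what is moved stays moved. The work goes in short steps, Python scripts to look and compute and a tool call to move; the robot and the scene stay as the last step left them, time stands still between calls to the robot, and variables do not carry over. Pictures are saved under pics/ and viewed, about 8 in all and at most 12, crops included, and the job is handed in when it is done.

Besides the shell and the picture viewer there is one more tool, called after "Emit:" by a JSON object that holds its "op" and its "data". drive_tool: Moves the arm, as the interface text tells. Its arguments: {"type":"object","properties":{"plan":{"type":"string"},"fingers":{"type":"number"},"squeeze":{"type":"number"}},"required":["plan"]}

```bash
mkdir -p pics; ls; cat > h.py <<'E'
import numpy as np, cv2
from plant import r
def cap(n):
    c=r.capture(n); f=c["frame"]; np.savez(f"/tmp/{n}.npz",**{k:np.array(v) for k,v in c.items()}); return c
def ld(n): return np.load(f"/tmp/{n}.npz")
def K(c):
    f=200/np.tan(np.radians(float(c["fovy"]))/2); return f,float(c["cx"]),float(c["cy"])
def px2w(c,u,v,z):
    f,cx,cy=K(c); R=cv2.Rodrigues(np.array(c["rvec"],float).reshape(3,1))[0]; t=np.array(c["tvec"],float).ravel()
    o=-R.T@t; d=R.T@np.array([(u-cx)/f,(v-cy)/f,1]); return o+d*(z-o[2])/d[2]
def w2px(c,p):
    f,cx,cy=K(c); R=cv2.Rodrigues(np.array(c["rvec"],float).reshape(3,1))[0]; q=R@np.array(p,float)+np.array(c["tvec"],float).ravel()
    return np.round([cx+f*q[0]/q[2],cy+f*q[1]/q[2]],1)
def save(c,name,box=None,s=1):
    f=np.array(c["frame"])[:,:,::-1]
    if box: f=f[box[1]:box[3],box[0]:box[2]]
    cv2.imwrite(f"pics/{name}.png",cv2.resize(f,None,fx=s,fy=s,interpolation=cv2.INTER_CUBIC))
E
python3 - <<'E'
from h import *
for n in("top","scene"):
    c=cap(n); save(c,n+"0",None,1.25); print(n,c["fovy"],c["cx"],c["cy"],c["rvec"],c["tvec"])
    R=cv2.Rodrigues(np.array(c["rvec"],float))[0];print(-R.T@np.array(c["tvec"]))
print(r.get_state())
E
```

```text
pics
top 51.930634940531775 315.33184227461334 193.82096373837064 [ 2.15958272 -2.14561134  0.13893713] [0.00325631 0.55504039 1.13636154]
[0.40174252 0.00383027 1.19916065]
scene 52.21708084272662 310.7742458209259 192.874343418584 [ 2.29829339  1.31370778 -0.36403646] [-0.26199108 -0.34028898  1.67697504]
[ 1.12892309 -0.36214901  1.26137305]
{'time_s': 0.1, 'joints': array([-5.60878470e+01,  2.05879060e+01,  6.37243035e-01, -1.57501498e-02,
       -7.01349286e+01, -1.65054663e+01]), 'qd': array([-0.03718824, -0.06011303, -0.00417069,  0.12987495, -0.0279613 ,
        0.1061099 ]), 'joint_torque': array([-3.26127563e-03, -5.84162664e+01,  2.93748540e+01,  7.01573879e+00,
        1.00469420e-02, -8.46623448e-05]), 'tcp_pos': array([ 0.20174468, -0.64369493,  0.2337026 ]), 'eef_rot': array([ 1.79913729e+02, -1.01224717e-02, -1.62598669e+02]), 'contact_force': array([-0.98228989, -0.94016128, -0.10050178]), 'moment': array([ 0.03503021,  0.00243337, -0.01692952]), 'gripper_width': 0.08744226434928161}
```

View pics/top0.png

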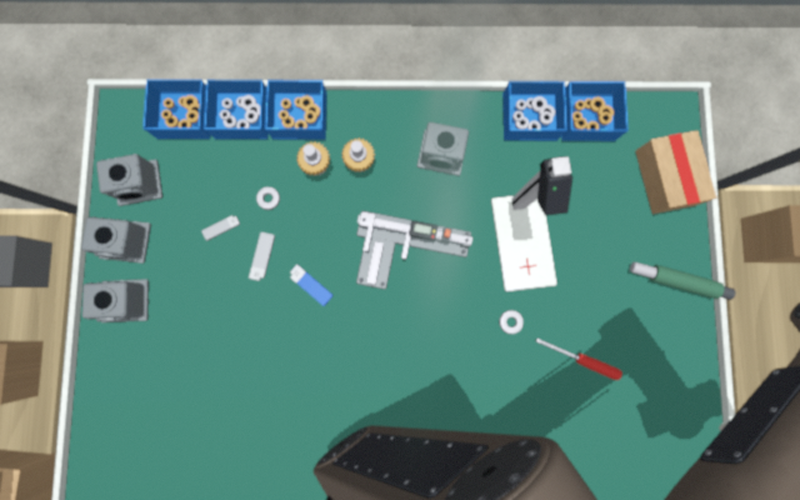

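View pics/scene0.png

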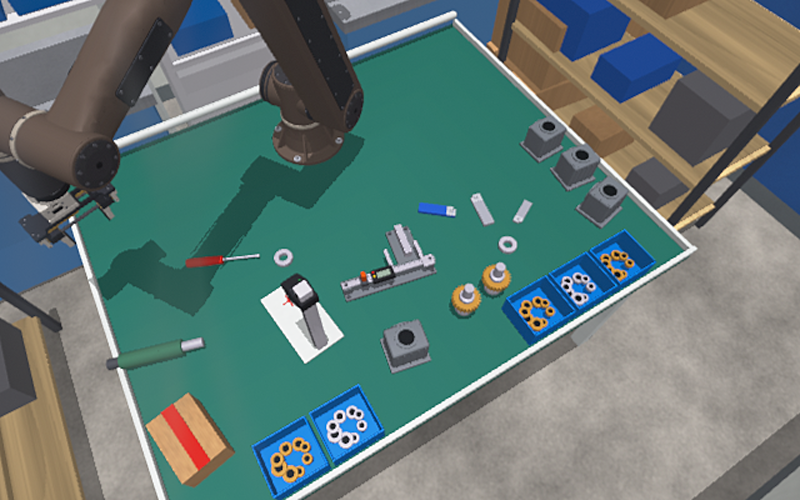

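The top view shows the plate candidates (800-px picture) at (262,256) and (220,228), the caliper at about (415,240), and the reader at (525,240) with its cross at (527,267). I'll enlarge it.

```bash
python3 - <<'E'
from h import *
c=ld("top"); f=c["frame"][:,:,::-1]
a=cv2.resize(f[150:242,150:350],None,fx=4,fy=4,interpolation=cv2.INTER_CUBIC)
b=cv2.resize(f[120:240,280:480],None,fx=4,fy=4,interpolation=cv2.INTER_CUBIC)[:,:]
cv2.imwrite("pics/cr.png",np.vstack([a[:230*1+138],b])[:, :]) 
print(a.shape,b.shape)
E
```

```text
(368, 800, 3) (480, 800, 3)
```

View pics/cr.png

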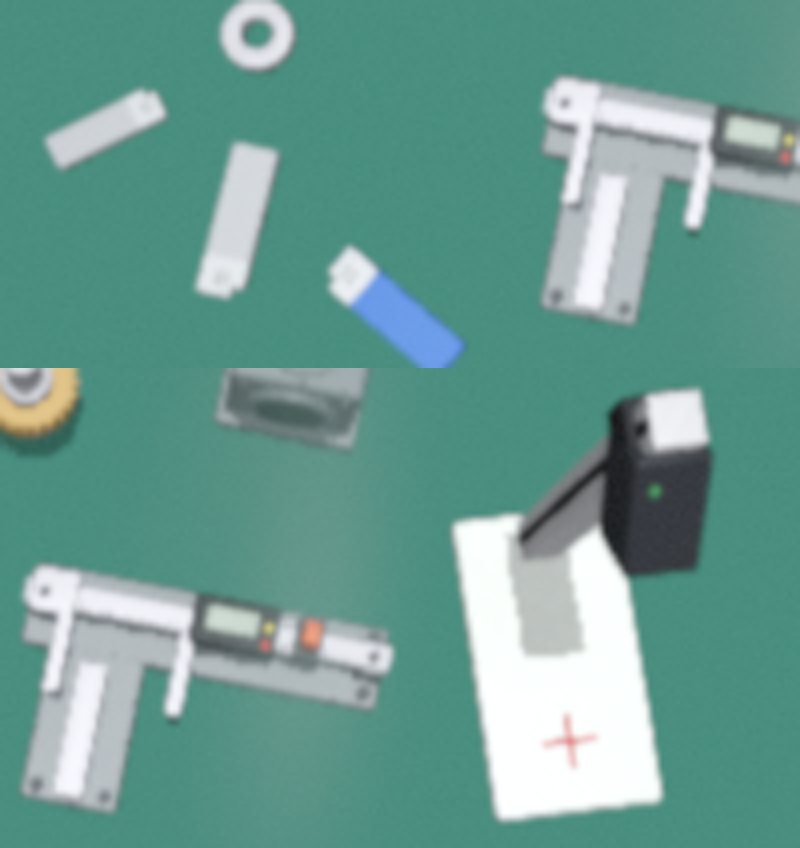

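```bash
python3 - <<'E'
from h import *
c=ld("top")
A=lambda u,v,z:px2w(c,150+u/4,150+v/4,z)
B=lambda u,v,z:px2w(c,280+u/4,120+(v-368)/4,z)
P=dict(plTL=A(235,142,.01),plTR=A(280,152,.01),plBL=A(195,292,.01),
 pl2=A(240,300,.01),
 barTl=B(82,662,.04),barTr=B(106,664,.04),barBl=B(55,795,.04),barBr=B(83,798,.04),
 fixtip=B(50,690,.049),slidtip=B(173,716,.049),fixr=B(62,685,.049),slidl=B(166,712,.049),fin=B(312,633,.085),
 beamL=B(75,598,.048),beamR=B(385,655,.048),
 cross=B(570,741,.008),base_bl=B(500,818,.008),base_br=B(660,800,.008),base_tl=B(453,522,.008))
for k,v in P.items(): print(k,np.round(v[:2],4))
n=lambda a,b:(np.linalg.norm(P[a]-P[b]),np.degrees(np.arctan2(*(P[a]-P[b])[[1,0]])))
for a,b in[("plTL","plBL"),("plTL","plTR"),("barTl","barBl"),("barTr","barBr"),("base_tl","base_bl"),("base_bl","base_br")]:print(a,b,n(a,b))
E
```

```text
plTL [0.5811 0.3193]
plTR [0.5739 0.2861]
plBL [0.4711 0.3438]
pl2 [0.4656 0.311 ]
barTl [0.5552 0.0491]
barTr [0.5539 0.032 ]
barBl [0.4606 0.067 ]
barBr [0.4586 0.0473]
fixtip [0.5339 0.0711]
slidtip [ 0.5161 -0.0157]
fixr [0.5376 0.0627]
slidl [ 0.5189 -0.0108]
fin [ 0.5703 -0.1101]
beamL [0.6    0.0543]
beamR [ 0.5605 -0.1654]
cross [ 0.5038 -0.3049]
base_bl [ 0.4477 -0.2528]
base_br [ 0.4614 -0.3687]
base_tl [ 0.6656 -0.2229]
plTL plBL (np.float64(0.11264735520212484), np.float64(-12.567485962545469))
plTL plTR (np.float64(0.03401436706724699), np.float64(77.79580474481634))
barTl barBl (np.float64(0.0963011978743099), np.float64(-10.741175040480131))
barTr barBr (np.float64(0.09648758289429554), np.float64(-9.123774716943254))
base_tl base_bl (np.float64(0.21993983732195038), np.float64(7.829821421188778))
base_bl base_br (np.float64(0.11673389497369886), np.float64(96.75202437768992))
```

```bash
cat >> h.py <<'E'
from scipy.spatial.transform import Rotation as Ro
def go(x,y,z,yaw):
    s=r.get_state(); R=Ro.from_euler('xyz',s["eef_rot"],degrees=True).as_matrix()
    d=R.T@(np.array([x,y,z])-s["tcp_pos"])*100
    t=-((yaw-s["eef_rot"][2]+180)%360-180)
    print("row",np.round(d,2),round(np.radians(t),3),"t",s["time_s"],"tcp",np.round(s["tcp_pos"],4),np.round(s["eef_rot"],1),"j",np.round(s["joints"],0),"F",np.round(s["contact_force"],1),"w",round(s["gripper_width"],4))
E
python3 -c "
from h import *
go(.40,-.25,.35,-90)"
```

```text
row [-30.69  31.66 -11.59] -1.267 t 0.1 tcp [ 0.2017 -0.6437  0.2337] [ 179.9   -0.  -162.6] j [-56.  21.   1.  -0. -70. -17.] F [-1.  -0.9 -0.1] w 0.0874
```

Emit:
{"op": "drive_tool", "data": {"plan": "-30.7 31.7 -11.6 -1.27;-30.7 31.7 -11.6 -1.27;-30.7 31.7 -11.6 -1.27;-30.7 31.7 -11.6 -1.27;-30.7 31.7 -11.6 -1.27;-30.7 31.7 -11.6 -1.27;-30.7 31.7 -11.6 -1.27;-30.7 31.7 -11.6 -1.27", "fingers": -1}}

```text
time_s: 1.1
tcp_pos: [0.4012, -0.2472, 0.3517]
eef_rot: [-179.9, -0.0, -89.5]
contact_force: [-1.0, -1.0, -0.2]
gripper_width: 0.0876
```

```bash
python3 -c "
from h import *
go(.561,.307,.20,-12.5)"
```

```text
row [-55.29 -16.42  15.19] -1.344 t 1.1 tcp [ 0.4012 -0.2472  0.3517] [-179.9   -0.   -89.5] j [ -8.  -3. -12.  -0. -80.   8.] F [-1.  -1.  -0.2] w 0.0876
```

Emit:
{"op": "drive_tool", "data": {"plan": "-55.3 -16.4 15.2 -1.34;-55.3 -16.4 15.2 -1.34;-55.3 -16.4 15.2 -1.34;-55.3 -16.4 15.2 -1.34;-55.3 -16.4 15.2 -1.34;-55.3 -16.4 15.2 -1.34;-55.3 -16.4 15.2 -1.34;-55.3 -16.4 15.2 -1.34"}}

```text
time_s: 2.1
tcp_pos: [0.5361, 0.2162, 0.2225]
eef_rot: [180.0, 0.0, -12.8]
contact_force: [1.0, -0.6, 0.5]
gripper_width: 0.088
```

```bash
python3 -c "
from h import *
go(.561,.307,.12,-12.5)"
```

```text
row [ 0.41 -9.41 10.25] -0.006 t 2.1 tcp [0.5361 0.2162 0.2225] [180.    0.  -12.8] j [ 41.  12. -13.  -0. -65.  36.] F [ 1.  -0.6  0.5] w 0.088
```

Emit:
{"op": "drive_tool", "data": {"plan": "-0.5 -9.6 10.2 0;-0.5 -9.6 10.2 0;-0.5 -9.6 10.2 0;-0.5 -9.6 10.2 0;-0.5 -9.6 15 0;-0.5 -9.6 15 0", "fingers": -0.27}}

```text
time_s: 2.85
tcp_pos: [0.5515, 0.3066, 0.072]
eef_rot: [179.8, 0.1, -13.1]
contact_force: [-1.0, 0.2, 0.4]
gripper_width: 0.0558
```

```bash
python3 - <<'E'
from h import *
go(.552,.309,.011,-12.5)
c=cap("scene"); u,v=w2px(c,(.54,.31,.01)); print(u,v)
u,v=int(u),int(v); save(c,"s1",(u-90,v-70,u+90,v+50),4)
E
```

```text
row [ 0.   -0.27  6.1 ] -0.011 t 2.85 tcp [0.5515 0.3066 0.072 ] [ 1.798e+02  1.000e-01 -1.310e+01] j [ 47.  25. -16.  -0. -49.  30.] F [-1.   0.2  0.4] w 0.0558
386.2 170.9
```

View pics/s1.png

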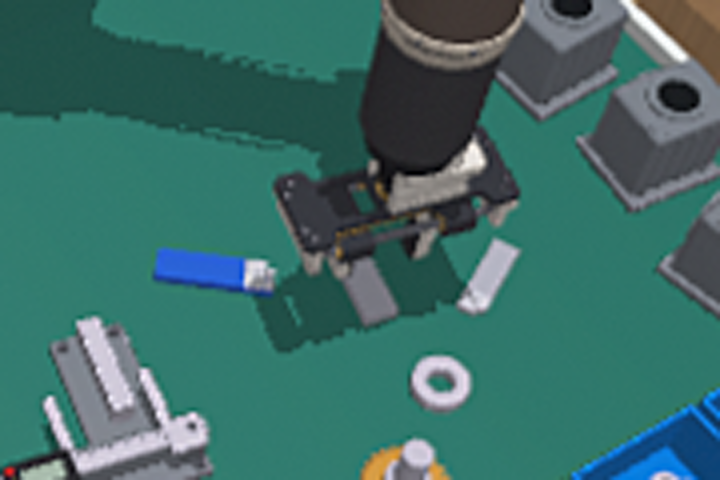

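The gripper (around (380,230) in the crop) is centred over the plate's plain half at (370,290), and the fingers clear everything nearby. I'll descend and grip.

Emit:
{"op": "drive_tool", "data": {"plan": "0 -0.2 3 0;0 -0.2 5 0;0 -0.2 6.05 0;0 -0.2 6.05 0"}}

```text
time_s: 3.4
tcp_pos: [0.5539, 0.3109, 0.0138]
eef_rot: [-180.0, -0.0, -13.1]
contact_force: [0.4, -0.5, 0.2]
gripper_width: 0.0558
```

Emit:
{"op": "drive_tool", "data": {"plan": "0 0 0 0;0 0 0 0;0 0 0 0;0 0 0 0;0 0 0 0;0 0 0 0", "fingers": 1, "squeeze": 35}}

```text
time_s: 4.15
tcp_pos: [0.5535, 0.311, 0.0132]
eef_rot: [-180.0, -0.0, -13.0]
contact_force: [-1.2, 0.4, 6.4]
gripper_width: 0.0313
```

Emit:
{"op": "drive_tool", "data": {"plan": "0 0 -3 0;0 0 -6 0;0 0 -9 0;0 0 -9 0"}}

```text
time_s: 4.65
tcp_pos: [0.5545, 0.3119, 0.1051]
eef_rot: [-179.8, -0.1, -13.0]
contact_force: [0.3, -0.2, -0.9]
gripper_width: 0.0311
```

```bash
python3 -c "
from h import *
go(.471,.0553,.12,80)"
```

```text
row [-2.34 26.87 -1.6 ] -1.624 t 4.65 tcp [0.5545 0.3119 0.1051] [-1.798e+02 -1.000e-01 -1.300e+01] j [ 47.  23. -14.   0. -53.  30.] F [ 0.3 -0.2 -0.9] w 0.0311
```

```bash
python3 -c "
from h import *
go(.48,.18,.15,-100)"
```

```text
row [-4.27 14.51 -4.56] 1.518 t 4.65 tcp [0.5545 0.3119 0.1051] [-1.798e+02 -1.000e-01 -1.300e+01] j [ 47.  23. -14.   0. -53.  30.] F [ 0.3 -0.2 -0.9] w 0.0311
```

Emit:
{"op": "drive_tool", "data": {"plan": "-4.3 14.5 -4.6 1.52;-4.3 14.5 -4.6 1.52;-4.3 14.5 -4.6 1.52;-4.3 14.5 -4.6 1.52;-4.3 14.5 -4.6 1.52;-4.3 14.5 -4.6 1.52;-4.3 14.5 -4.6 1.52;-4.3 14.5 -4.6 1.52"}}

```text
time_s: 5.65
tcp_pos: [0.4781, 0.1789, 0.1475]
eef_rot: [179.9, -0.1, -99.4]
contact_force: [0.3, 0.2, -0.9]
gripper_width: 0.0311
```

```bash
python3 -c "
from h import *
go(.479,.0539,.12,170)"
```

```text
row [12.31 -2.13  2.76] 1.582 t 5.65 tcp [0.4781 0.1789 0.1475] [ 1.799e+02 -1.000e-01 -9.940e+01] j [ 43.  10. -27.  -0. -54. -52.] F [ 0.3  0.2 -0.9] w 0.0311
```

Emit:
{"op": "drive_tool", "data": {"plan": "12.3 -2.1 2.8 1.58;12.3 -2.1 2.8 1.58;12.3 -2.1 2.8 1.58;12.3 -2.1 2.8 1.58;12.3 -2.1 2.8 1.58;12.3 -2.1 2.8 1.58;12.3 -2.1 2.8 1.58;12.3 -2.1 2.8 1.58"}}

```text
time_s: 6.65
tcp_pos: [0.4795, 0.0542, 0.1196]
eef_rot: [-180.0, -0.1, 174.7]
contact_force: [0.6, -1.2, -1.2]
gripper_width: 0.0314
```

```bash
python3 - <<'E'
from h import *
go(.479,.0539,.08,170)
c=cap("top"); save(c,"t2",(270,130,400,235),6)
c=cap("scene"); u,v=map(int,w2px(c,(.52,.04,.06))); print(u,v); save(c,"s2",(u-70,v-60,u+70,v+45),5)
E
```

```text
row [ 0.04 -0.03  3.96] 0.082 t 6.65 tcp [0.4795 0.0542 0.1196] [-1.800e+02 -1.000e-01  1.747e+02] j [  30.    9.  -32.   -0.  -49. -125.] F [ 0.6 -1.2 -1.2] w 0.0314
321 191
```

View pics/s2.png

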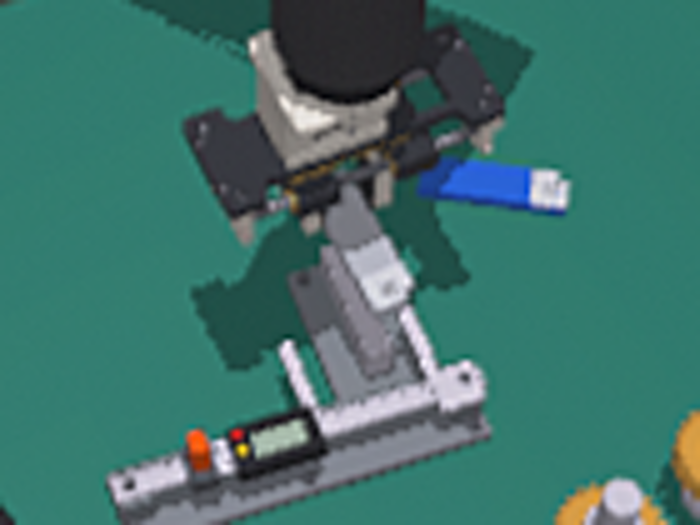

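View pics/t2.png

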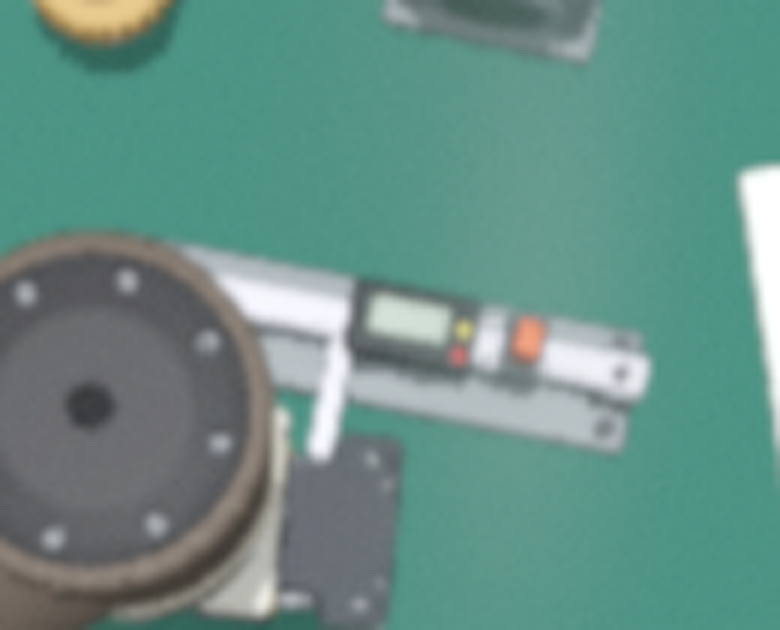

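The plate is held by its plain end above the rest bar, with the code end (about (385,275) in the scene crop) pointing into the caliper. I'll check the predicted corners against the picture.

```bash
python3 - <<'E'
from h import *
c=ld("scene")
t=np.array([.4795,.0542]); a=np.radians(-5.3); R=np.array([[np.cos(a),-np.sin(a)],[np.sin(a),np.cos(a)]])
ce=t+R@[.031,0]
for dx,dy in[(.055,-.016),(.055,.008),(.047,.016),(.028,.016),(.028,-.016)]:
    p=ce+R@[dx,dy]; q=w2px(c,(*p,.1164)); print(dx,dy,(q-[251,131])*5)
# caliper model check
o=np.array([.5095,.0485]); a=np.radians(-10.1); R=np.array([[np.cos(a),-np.sin(a)],[np.sin(a),np.cos(a)]])
for n,x,y,z in[("barfar",.045,0,.04),("fixtip",.02,.021,.049),("fin",.088,-.1456,.085)]:
    p=o+R@[x,y]; print(n,(w2px(c,(*p,z))-[251,131])*5,p)
t=ld("top")
print("fin top",px2w(t,270+528/6,130+338/6,.085))
go(*(o+R@[-.031,0]),.08,169.9)
E
```

```text
0.055 -0.016 [376.  313.5]
0.055 0.008 [408.5 300. ]
0.047 0.016 [414.  286.5]
0.028 0.016 [401.  264.5]
0.028 -0.016 [357.5 281.5]
barfar [377.5 353.5] [0.55380264 0.0406085 ]
fixtip [393.  308.5] [0.53287276 0.06566723]
fin [195.  440.5] [ 0.57060288 -0.11027593]
fin top [ 0.57006315 -0.11014448  0.085     ]
row [ 0.04 -0.03  3.97] 0.087 t 6.75 tcp [0.4795 0.0542 0.1197] [-1.800e+02 -1.000e-01  1.749e+02] j [  30.    9.  -32.   -0.  -49. -125.] F [ 0.1 -0.2 -2.7] w 0.0317
```

Emit:
{"op": "drive_tool", "data": {"plan": "0 0 2 0.09;0 0 4 0.09;0 0 5.4 0.09;0 0 6.2 0.09;0 0 6.5 0.09;0 0 6.5 0.09"}}

```text
time_s: 7.5
tcp_pos: [0.4804, 0.0546, 0.0558]
eef_rot: [180.0, 0.0, 169.9]
contact_force: [0.1, -0.2, 0.6]
gripper_width: 0.0313
```

```bash
python3 - <<'E'
from h import *
go(.479,.0539,.0535,170)
c=cap("scene"); save(c,"s3",(251,131,391,236),5)
E
```

```text
row [ 0.12 -0.09  0.23] -0.001 t 7.5 tcp [0.4804 0.0546 0.0558] [180.    0.  169.9] j [  30.   14.  -36.    0.  -40. -130.] F [ 0.1 -0.2  0.6] w 0.0313
```

View pics/s3.png

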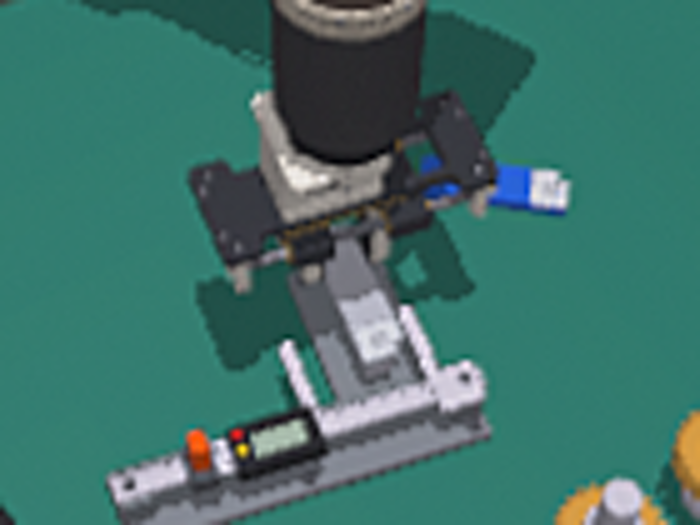

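The plate sits between the jaws just above the bar, with its end at about (380,350). I'll lower it the last 2 mm and release.

Emit:
{"op": "drive_tool", "data": {"plan": "0.1 -0.1 0.1 0;0.1 -0.1 0.2 0;0.1 -0.1 0.2 0"}}

```text
time_s: 7.92
tcp_pos: [0.4791, 0.0537, 0.0537]
eef_rot: [180.0, 0.0, 169.9]
contact_force: [-0.0, 0.2, -0.5]
gripper_width: 0.0313
```

Emit:
{"op": "drive_tool", "data": {"plan": "0 0 0 0;0 0 0 0;0 0 0 0;0 0 0 0", "fingers": -0.4}}

```text
time_s: 8.43
tcp_pos: [0.4791, 0.0537, 0.0537]
eef_rot: [180.0, 0.0, 169.9]
contact_force: [-0.0, 0.0, 0.3]
gripper_width: 0.06
```

Emit:
{"op": "drive_tool", "data": {"plan": "0 0 -2 0;0 0 -5 0;0 0 -10 0;0 0 -10 0"}}

```text
time_s: 8.93
tcp_pos: [0.4814, 0.0546, 0.1574]
eef_rot: [179.8, 0.4, 169.9]
contact_force: [-0.2, 0.5, -1.3]
gripper_width: 0.0614
```

```bash
python3 -c "
from h import *
go(.570,-.1102,.14,170)"
```

```text
row [-11.59 -14.69   1.75] -0.001 t 8.925 tcp [0.4814 0.0546 0.1574] [179.8   0.4 169.9] j [  30.    6.  -29.    0.  -54. -130.] F [-0.2  0.5 -1.3] w 0.0614
```

Emit:
{"op": "drive_tool", "data": {"plan": "-11.6 -14.7 0 0;-11.6 -14.7 0 0;-11.6 -14.7 0 0;-11.6 -14.7 0 0;-11.6 -14.7 3 0;-11.6 -14.7 3 0"}}

```text
time_s: 9.68
tcp_pos: [0.5653, -0.1113, 0.1211]
eef_rot: [-179.9, -0.3, 169.9]
contact_force: [-0.1, -0.0, 1.3]
gripper_width: 0.0612
```

```bash
python3 - <<'E'
from h import *
go(.570,-.1102,.070,170)
c=cap("scene"); save(c,"s4",(231,131,391,251),5)
a=cap("top"); save(a,"t4",(270,130,400,235),6)
E
```

```text
row [-0.47  0.19  5.11] -0.002 t 9.675 tcp [ 0.5653 -0.1113  0.1211] [-179.9   -0.3  169.9] j [   8.   17.  -20.   -0.  -53. -108.] F [-0.1 -0.   1.3] w 0.0612
```

View pics/s4.png

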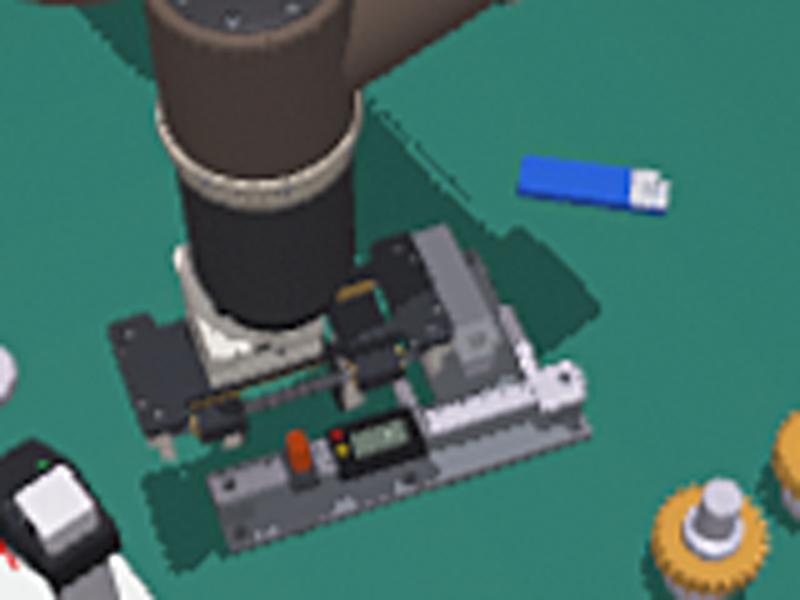

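The plate lies on the rest at (465,300), and the gripper straddles the fin at (298,450). I'll lower over the fin and grip it.

Emit:
{"op": "drive_tool", "data": {"plan": "-0.5 0.2 0 0;-0.5 0.2 2.5 0;-0.5 0.2 4.2 0;-0.5 0.2 5.1 0;-0.5 0.2 5.1 0"}}

```text
time_s: 10.4
tcp_pos: [0.5726, -0.1103, 0.0722]
eef_rot: [-180.0, -0.1, 169.9]
contact_force: [-0.3, -0.4, 0.4]
gripper_width: 0.0614
```

Emit:
{"op": "drive_tool", "data": {"plan": "0 0 0 0;0 0 0 0;0 0 0 0;0 0 0 0;0 0 0 0;0 0 0 0", "fingers": 1, "squeeze": 25}}

```text
time_s: 11.15
tcp_pos: [0.5728, -0.1102, 0.0727]
eef_rot: [180.0, 0.0, 169.9]
contact_force: [-0.1, -0.4, 1.0]
gripper_width: 0.0119
```

```bash
python3 -c "
from h import *
go(.570,-.1102,.070,169.9)"
```

```text
row [ 0.28 -0.04  0.27] -0.0 t 11.15 tcp [ 0.5728 -0.1102  0.0727] [180.    0.  169.9] j [   8.   21.  -23.   -0.  -47. -108.] F [-0.1 -0.4  1. ] w 0.0119
```

Emit:
{"op": "drive_tool", "data": {"plan": "0 0.6 0 0;0 1.2 0 0;0 1.8 0 0;0 2.4 0 0;0 3 0 0;0 3.4 0 0;0 3.6 0 0;0 3.6 0 0"}}

```text
time_s: 12.15
tcp_pos: [0.5795, -0.0747, 0.0728]
eef_rot: [180.0, 0.0, 169.9]
contact_force: [5.0, -1.2, -1.0]
gripper_width: 0.0115
```

Emit:
{"op": "drive_tool", "data": {"plan": "0 0.2 0 0;0 0.4 0 0;0 0.4 0 0"}}

```text
time_s: 12.52
tcp_pos: [0.5802, -0.0708, 0.0728]
eef_rot: [180.0, 0.0, 169.9]
contact_force: [5.9, -2.5, -1.4]
gripper_width: 0.012
```

```bash
python3 - <<'E'
from h import *
go(.570,-.1102,.070,169.9)
c=cap("top"); save(c,"t5",(270,130,400,235),6)
E
```

```text
row [ 0.32 -4.06  0.28] 0.0 t 12.525 tcp [ 0.5802 -0.0708  0.0728] [180.    0.  169.9] j [  12.   21.  -22.    0.  -47. -112.] F [ 5.9 -2.5 -1.4] w 0.012
```

View pics/t5.png

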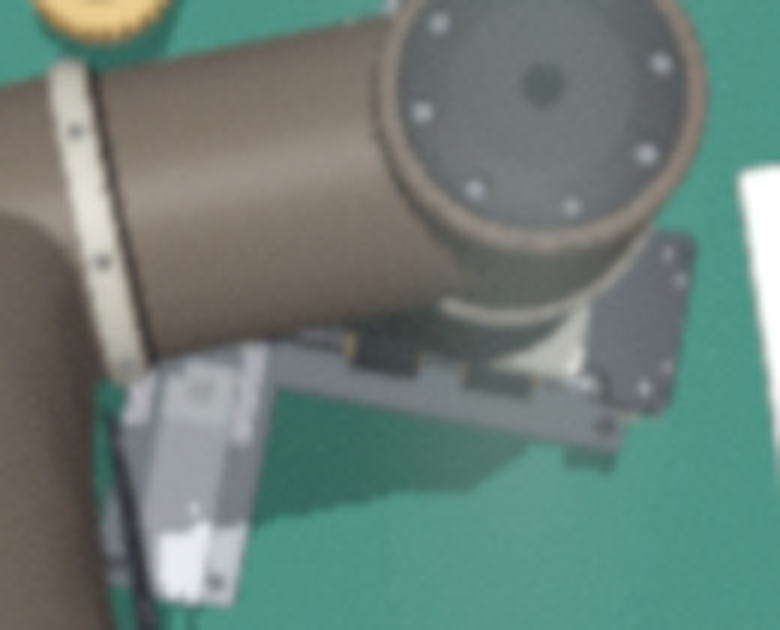

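The jaw (245,400) is now close to the plate's near edge. The sideways force is modest, so I'll relieve it slightly and continue gently.

Emit:
{"op": "drive_tool", "data": {"plan": "-0.1 0 0 0;-0.15 0.2 0 0;-0.15 0.4 0 0;-0.15 0.4 0 0"}}

```text
time_s: 13.08
tcp_pos: [0.5813, -0.0672, 0.0726]
eef_rot: [-180.0, -0.1, 169.9]
contact_force: [-1.3, -1.0, 4.2]
gripper_width: 0.012
```

Emit:
{"op": "drive_tool", "data": {"plan": "0 0.1 0 0;0 0.2 0 0;0 0.2 0 0"}}

```text
time_s: 13.45
tcp_pos: [0.5817, -0.0653, 0.0725]
eef_rot: [-180.0, -0.1, 169.9]
contact_force: [-4.1, -0.5, 5.1]
gripper_width: 0.0117
```

Emit:
{"op": "drive_tool", "data": {"plan": "0.06 0.1 0 0;0.06 0.2 0 0;0.06 0.2 0 0;0.06 0.2 0 0"}}

```text
time_s: 13.95
tcp_pos: [0.582, -0.0633, 0.0726]
eef_rot: [-180.0, -0.0, 169.9]
contact_force: [-2.5, -1.3, 3.9]
gripper_width: 0.012
```

Emit:
{"op": "drive_tool", "data": {"plan": "0 0.1 0 0;0 0.2 0 0;0 0.2 0 0;0 0.2 0 0"}}

```text
time_s: 14.45
tcp_pos: [0.5824, -0.0613, 0.0726]
eef_rot: [-180.0, -0.0, 169.9]
contact_force: [-2.4, -3.5, 3.4]
gripper_width: 0.012
```

Emit:
{"op": "drive_tool", "data": {"plan": "0 0.1 0 0;0 0.2 0 0;0 0.2 0 0;0 0.2 0 0"}}

```text
time_s: 14.95
tcp_pos: [0.5828, -0.0593, 0.0726]
eef_rot: [-180.0, -0.0, 169.9]
contact_force: [-2.5, -4.6, 3.3]
gripper_width: 0.0116
```

Emit:
{"op": "drive_tool", "data": {"plan": "0 0.1 0 0;0 0.2 0 0;0 0.2 0 0;0 0.2 0 0"}}

```text
time_s: 15.45
tcp_pos: [0.5831, -0.0576, 0.0727]
eef_rot: [-180.0, -0.0, 169.9]
contact_force: [-2.3, -5.0, 2.3]
gripper_width: 0.0119
```

```bash
python3 - <<'E'
from h import *
go(.570,-.1102,.070,169.9)
c=cap("top"); save(c,"t6",(270,180,350,240),10)
E
```

```text
row [ 0.37 -5.41  0.27] 0.0 t 15.45 tcp [ 0.5831 -0.0576  0.0727] [-180.    -0.   169.9] j [  13.   21.  -22.    0.  -47. -114.] F [-2.3 -5.   2.3] w 0.0119
```

View pics/t6.png

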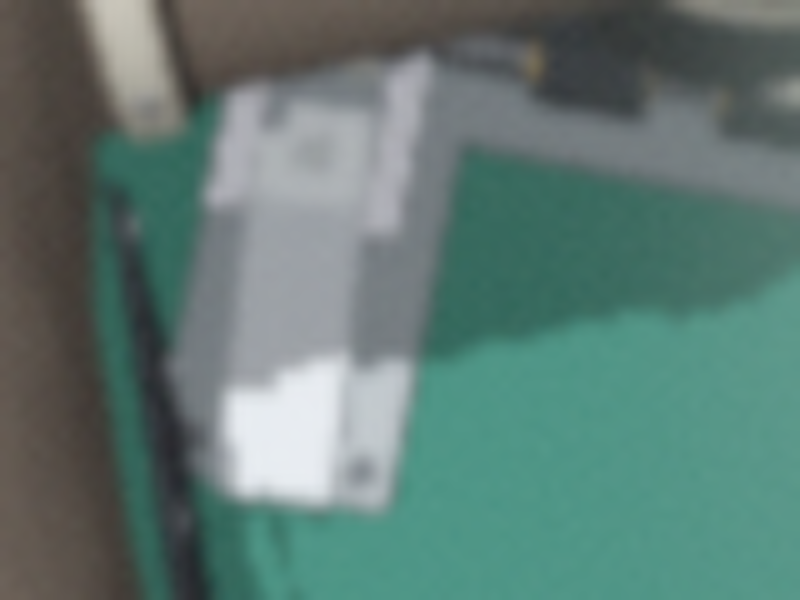

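Both jaws, at (235,150) and (390,150), stand against the plate. I'll add 2 mm for margin and hold, still well short of the spring stop.

Emit:
{"op": "drive_tool", "data": {"plan": "0 0.1 0 0;0 0.2 0 0;0 0.2 0 0;0 0.2 0 0;0 0.2 0 0;0 0.2 0 0"}}

```text
time_s: 16.25
tcp_pos: [0.5834, -0.0559, 0.0727]
eef_rot: [-180.0, -0.0, 169.9]
contact_force: [-1.8, -6.3, 1.9]
gripper_width: 0.0118
```

Emit:
{"op": "drive_tool", "data": {"plan": "0 -0.6 0 0;0 -1.2 0 0;0.02 -1.8 0 0;0.04 -2.4 0 0;0.06 -3 0 0;0.08 -3.6 0 0;0.1 -4.2 0 0;0.1 -4.2 0 0"}}

```text
time_s: 17.25
tcp_pos: [0.5753, -0.097, 0.0727]
eef_rot: [-180.0, 0.0, 169.9]
contact_force: [0.2, -0.3, 0.9]
gripper_width: 0.0116
```

Emit:
{"op": "drive_tool", "data": {"plan": "0 0 0 0;0 0 0 0;0 0 0 0", "fingers": 0.1}}

```text
time_s: 17.62
tcp_pos: [0.5752, -0.0964, 0.0726]
eef_rot: [-180.0, 0.0, 169.9]
contact_force: [0.0, 0.1, -0.1]
gripper_width: 0.0357
```

Emit:
{"op": "drive_tool", "data": {"plan": "0 0 -2 0;0 0 -5 0;0 0 -8 0;0 0 -8 0", "fingers": -0.4}}

```text
time_s: 18.12
tcp_pos: [0.5768, -0.0963, 0.1553]
eef_rot: [179.9, 0.3, 169.9]
contact_force: [0.9, -0.1, 0.0]
gripper_width: 0.061
```

```bash
python3 -c "
from h import *
c=ld('top')
for n,u,v in [('pl_l',236,300),('pl_r',357,300),('nearL',225,495),('nearR',335,503),('farR',375,100)]: print(n,px2w(c,270+u/10,180+v/10,.05)[:2])
go(.471,.0580,.15,169.9)"
```

```text
pl_l [0.507007   0.06754261]
pl_r [0.50722598 0.03356506]
nearL [0.4523862  0.06987424]
nearR [0.45036102 0.03915325]
farR [0.56396857 0.02902673]
row [13.11 13.34  0.49] 0.001 t 18.125 tcp [ 0.5768 -0.0963  0.1553] [179.9   0.3 169.9] j [  10.   16.  -17.    0.  -57. -110.] F [ 0.9 -0.1  0. ] w 0.061
```

```bash
python3 -c "
from h import *
go(.42,-.12,.22,169.9); go(.42,-.28,.22,169.9)"
```

```text
row [14.99 -5.06 -6.54] 0.001 t 18.125 tcp [ 0.5768 -0.0963  0.1553] [179.9   0.3 169.9] j [  10.   16.  -17.    0.  -57. -110.] F [ 0.9 -0.1  0. ] w 0.061
row [ 12.2  -20.82  -6.55] 0.001 t 18.125 tcp [ 0.5768 -0.0963  0.1553] [179.9   0.3 169.9] j [  10.   16.  -17.    0.  -57. -110.] F [ 0.9 -0.1  0. ] w 0.061
```

Emit:
{"op": "drive_tool", "data": {"plan": "5 -1.7 -2 0;10 -3.4 -4 0;15 -5 -6.5 0;15 -5 -6.5 0;13.5 -13 -6.5 0;12.2 -20.8 -6.5 0;12.2 -20.8 -6.5 0;12.2 -20.8 -6.5 0"}}

```text
time_s: 19.12
tcp_pos: [0.4184, -0.2818, 0.216]
eef_rot: [180.0, -0.1, 169.7]
contact_force: [-1.4, 0.4, 0.4]
gripper_width: 0.0615
```

```bash
python3 - <<'E'
from h import *
c=cap("top"); s=cap("scene"); save(s,"s7",(251,131,391,236),5)
save(c,"t7",(280,160,360,240),7)
f=lambda c,b,k:cv2.resize(c["frame"][b[1]:b[3],b[0]:b[2],::-1],None,fx=k,fy=k,interpolation=cv2.INTER_CUBIC)
cv2.imwrite("pics/c7.png",np.hstack([f(c,(285,165,345,245),7),f(s,(300,160,354,240),7)]))
go(.471,.0580,.15,169.9)
E
```

```text
row [ 0.78 34.19  6.66] -0.001 t 19.225 tcp [ 0.4184 -0.28    0.2164] [ 1.800e+02 -1.000e-01  1.698e+02] j [-11.   5. -22.  -0. -63. -89.] F [-0.1  0.2 -0.7] w 0.0612
```

View pics/c7.png

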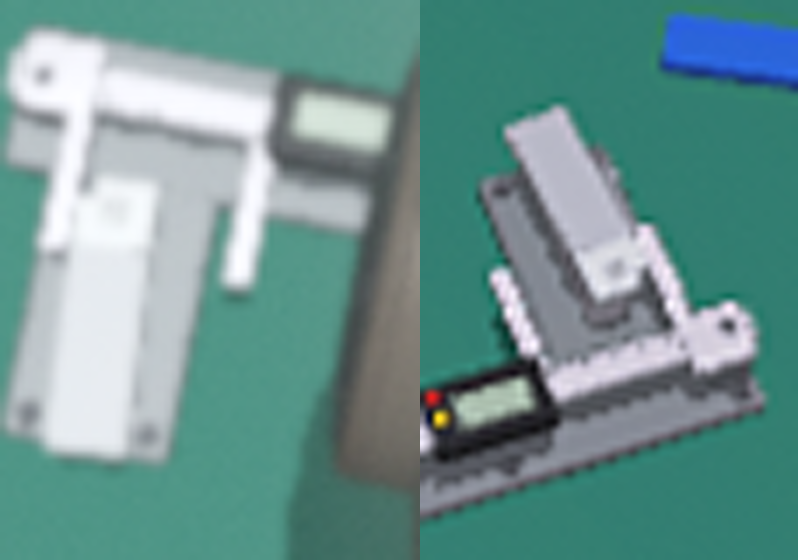

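```bash
python3 - <<'E'
from h import *
c=ld("top")
A=lambda u,v,z:px2w(c,285+u/7,165+v/7,z)[:2]
o=np.array([.5095,.0485]); a=np.radians(-10.1); R=np.array([[np.cos(a),-np.sin(a)],[np.sin(a),np.cos(a)]])
for n,p,q,z in[("fix in",(100,130),(75,245),.049),("slid in",(245,160),(222,285),.049),("base R",(218,200),(168,460),.012),("base L",(40,250),(8,430),.012),("pl R",(157,185),(130,460),.05),("pl L",(72,245),(45,450),.05)]:
    P,Q=A(*p,z),A(*q,z); print(n,np.round((P-o)@R*1e3,1),np.round((Q-o)@R*1e3,1),"yaw",np.degrees(np.arctan2(*(P-Q)[::-1])))
# auto: brightness profile across the plate at rows, sub-pixel edges
g=c["frame"].astype(float).mean(2)
for v in (200,205,210,215,220,225): print(v,g[v,284:316].astype(int))
E
```

```text
fix in [71.  16.7] [23.2 17.9] yaw -11.466986700242046
slid in [ 69.6 -43.2] [ 18.  -43.3] yaw -10.023206082715687
base R [ 56.4 -34.6] [-53.5 -33.9] yaw -10.429826702482416
base L [22.4 34.4] [-53.4  33.2] yaw -9.204603520340257
pl R [ 53.  -10.2] [-57.7 -20. ] yaw -5.034517588057685
pl L [22.8 19. ] [-59.9  14.1] yaw -6.716775945632655
200 [120 121 120 120 121 131 170 209 211 206 205 225 236 238 239 240 241 241
 242 238 231 224 205 196 196 198 197 198 197 191 165 131]
205 [121 120 121 120 124 151 183 193 197 205 220 232 234 235 235 234 235 235
 235 234 230 215 195 194 197 198 198 196 190 164 131 126]
210 [123 121 121 125 149 179 193 197 201 214 231 235 235 235 235 235 235 235
 235 233 221 193 194 198 199 199 198 190 166 127 119 122]
215 [119 120 125 153 186 195 198 200 209 226 234 235 235 235 235 235 235 236
 235 229 213 200 197 199 198 198 190 162 126 120 122 122]
220 [122 128 156 189 196 197 199 204 218 232 236 235 236 236 236 236 236 236
 234 219 188 194 200 199 198 190 163 129 119 119 121 123]
225 [125 148 179 174 149 155 183 210 230 235 236 235 236 236 236 236 236 235
 226 205 193 180 176 187 187 164 132 121 120 121 122 121]
```

The plate went askew by about 4° during pressing: its edges read -5 to -6.7° and the jaws about -10°. Its centre is at y ≈ 1 mm, so step 1 may not have counted. I'll straighten the plate with the gripper, set it nearer the fixed jaw and press again.

```bash
python3 - <<'E'
from h import *
o=np.array([.5095,.0485]); a=np.radians(-10.1); R=np.array([[np.cos(a),-np.sin(a)],[np.sin(a),np.cos(a)]])
print(o+R@[-.035,-.001]); go(*(o+R@[-.035,-.001]),.15,169.9)
E
```

```text
[0.47486702 0.05365333]
row [ 0.32 33.83  6.66] -0.001 t 19.225 tcp [ 0.4184 -0.28    0.2164] [ 1.800e+02 -1.000e-01  1.698e+02] j [-11.   5. -22.  -0. -63. -89.] F [-0.1  0.2 -0.7] w 0.0612
```

Emit:
{"op": "drive_tool", "data": {"plan": "0.3 6 3 0;0.3 12 6.7 0;0.3 18 6.7 0;0.3 24 6.7 0;0.3 30 6.7 0;0.3 33.8 6.7 0;0.3 33.8 6.7 0;0.3 33.8 6.7 0"}}

```text
time_s: 20.23
tcp_pos: [0.4742, 0.0541, 0.1504]
eef_rot: [-180.0, -0.0, 170.0]
contact_force: [0.0, 0.4, -0.1]
gripper_width: 0.0614
```

```bash
python3 -c "
from h import *
go(.4749,.0537,.042,169.9)"
```

```text
row [-0.08 -0.03 10.84] 0.002 t 20.225 tcp [0.4742 0.0541 0.1504] [-180.   -0.  170.] j [  30.    6.  -30.   -0.  -53. -130.] F [ 0.   0.4 -0.1] w 0.0614
```

Descend, grip, lift 3 mm, shift +y about 3.5 mm, set down.

Emit:
{"op": "drive_tool", "data": {"plan": "0 0 4 0;0 0 7.5 0;0 0 9.5 0;0 0 10.8 0;0 0 10.8 0"}}

```text
time_s: 20.85
tcp_pos: [0.4744, 0.0527, 0.0422]
eef_rot: [-179.9, -0.1, 169.9]
contact_force: [0.9, 0.4, -0.7]
gripper_width: 0.0615
```

Emit:
{"op": "drive_tool", "data": {"plan": "0 0 0 0;0 0 0 0;0 0 0 0;0 0 0 0;0 0 0 0", "fingers": 1, "squeeze": 15}}

```text
time_s: 21.48
tcp_pos: [0.4752, 0.0537, 0.0431]
eef_rot: [180.0, 0.0, 169.9]
contact_force: [-2.4, 1.4, 5.9]
gripper_width: 0.0327
```

```bash
python3 - <<'E'
from h import *
o=np.array([.5095,.0485]); a=np.radians(-10.1); R=np.array([[np.cos(a),-np.sin(a)],[np.sin(a),np.cos(a)]])
go(*(o+R@[-.035,.0025]),.042,169.9)
c=cap("top");save(c,"t8",(270,150,350,240),7)
E
```

```text
row [0.04 0.34 0.11] 0.0 t 21.475 tcp [0.4752 0.0537 0.0431] [180.    0.  169.9] j [  30.   15.  -37.    0.  -38. -130.] F [-2.4  1.4  5.9] w 0.0327
```

Emit:
{"op": "drive_tool", "data": {"plan": "0 0 -0.2 0;0 0 -0.4 0;0 0.2 -0.4 0;0 0.35 -0.4 0;0 0.35 -0.4 0", "squeeze": 35}}

```text
time_s: 22.15
tcp_pos: [0.4748, 0.0564, 0.0463]
eef_rot: [-179.9, -0.1, 169.9]
contact_force: [-0.2, -3.0, -0.8]
gripper_width: 0.032
```

Emit:
{"op": "drive_tool", "data": {"plan": "0 0 0.2 0;0 0 0.4 0;0 0 0.4 0"}}

```text
time_s: 22.52
tcp_pos: [0.4752, 0.0565, 0.0431]
eef_rot: [-180.0, -0.0, 169.9]
contact_force: [-5.6, -5.0, 9.6]
gripper_width: 0.0316
```

Emit:
{"op": "drive_tool", "data": {"plan": "0 0 0 0;0 0 0 0;0 0 0 0;0 0 0 0", "fingers": -0.4}}

```text
time_s: 23.02
tcp_pos: [0.4757, 0.057, 0.0426]
eef_rot: [180.0, 0.0, 169.9]
contact_force: [-0.3, -0.0, -0.3]
gripper_width: 0.0603
```

Emit:
{"op": "drive_tool", "data": {"plan": "0 0 -2 0;0 0 -6 0;0 0 -11 0;0 0 -11 0"}}

```text
time_s: 23.52
tcp_pos: [0.4778, 0.0579, 0.1565]
eef_rot: [179.8, 0.4, 169.9]
contact_force: [-0.2, 0.7, 0.1]
gripper_width: 0.0612
```

```bash
python3 -c "
from h import *
go(.5755,-.0966,.15,169.9)"
```

```text
row [-12.31 -13.51   0.67] 0.001 t 23.525 tcp [0.4778 0.0579 0.1565] [179.8   0.4 169.9] j [  30.    6.  -30.    0.  -54. -131.] F [-0.2  0.7  0.1] w 0.0612
```

Emit:
{"op": "drive_tool", "data": {"plan": "-4 -4.5 0 0;-8 -9 0 0;-12.3 -13.5 0 0;-12.3 -13.5 0.6 0;-12.3 -13.5 0.6 0;-12.3 -13.5 3 0"}}

```text
time_s: 24.28
tcp_pos: [0.5736, -0.0967, 0.1238]
eef_rot: [180.0, 0.2, 170.0]
contact_force: [1.0, 0.2, -0.6]
gripper_width: 0.0611
```

```bash
python3 - <<'E'
from h import *
go(.5755,-.0966,.0725,169.9)
c=cap("top"); g=c["frame"].astype(float).mean(2)
for v in range(190,230,4): print(v,g[v,284:320].astype(int))
s=cap("scene"); save(s,"s9",(281,151,361,231),7)
E
```

```text
row [-0.17  0.04  5.13] 0.001 t 24.275 tcp [ 0.5736 -0.0967  0.1238] [180.    0.2 170. ] j [  10.   17.  -20.    0.  -53. -110.] F [ 1.   0.2 -0.6] w 0.0611
190 [ 96  96  94  92  90  88  84  83  81  75  68  66  67  76  99 126 134 128
 124 129 135 146 151 135 130 132 129 124 123 122 123 122 123 123 124 142]
194 [ 99  97  95  91  90  86  84  82  79  75  69  67  76 121 163 168 160 160
 159 168 175 176 168 142 125 121 121 122 122 122 121 114 102 106 125 155]
198 [ 98  96  95  92  87  86  85  81  80  75  72  67  84 129 167 175 177 177
 176 177 178 173 156 133 122 124 123 123 123 121 114  97  87 103 139 170]
202 [101  98  98  94  90  86  83  81  76  73  72  67  79 118 152 159 154 140
 147 156 160 153 136 124 122 123 122 122 121 116 102  89  97 132 169 176]
206 [ 98  97  96  95  94  90  87  82  76  73  71  70  82 119 152 158 146 106
  90 119 148 144 128 123 124 124 124 123 120 108  90  84  90  97 107 110]
210 [101  99  99  95  95  90  89  83  79  75  68  65  74 111 151 160 158 138
  94  95 120 128 125 124 125 122 123 120 109  88  84  83  83  85  84  84]
214 [100  98  97  95  94  93  91  84  80  76  73  65  68  93 132 156 159 148
 113  80  90 116 124 124 123 123 122 112  91  84  83  83  84  82  85  85]
218 [ 99  97  98  97  97  93  92  89  85  82  77  73  66  75 115 153 161 161
 145  99  77  95 119 124 124 124 114  96  85  84  84  83  84  85  84  83]
222 [101 100 100  98  95  92  94  90  88  87  83  79  69  72  98 139 159 160
 151 121  79  73 107 139 154 156 127 112 117 118 120 121 121 121 121 121]
226 [100 100  98  97  97  96  93  90  87  85  80  80  76  71  85 123 154 160
 153 130  90  79 117 166 182 152 126 121 119 120 121 120 121 120 121 122]
```

```bash
cat >> h.py <<'E'
o=np.array([.5095,.0485]); _a=np.radians(-10.1); Rc=np.array([[np.cos(_a),-np.sin(_a)],[np.sin(_a),np.cos(_a)]])
def edges(c,xs,z=.05):
    g=cv2.GaussianBlur(np.array(c["frame"]),(0,0),.6).astype(np.float32).mean(2); ys=np.arange(-.034,.034,.0005)
    for x in xs:
        uv=np.array([w2px(c,(*(o+Rc@[x,y]),z)) for y in ys],np.float32)
        p=cv2.remap(g,uv[:,0].reshape(1,-1),uv[:,1].reshape(1,-1),cv2.INTER_CUBIC)[0]
        print(int(x*1e3),p[::4].astype(int))
E
python3 - <<'E'
from h import *
edges(ld("scene"),np.arange(-.055,.06,.01))
E
```

```text
-55 [ 51  57  61  59  56  52  48  45  44  44  44  44  44  43  44  44  44  48
  54  75  94 112 122 126 120 103  80  68  61  59  61  61  62  62]
-45 [ 58  57  53  48  44  42  41  41  41  42  44  47  52  55  52  45  40  36
  35  51  75 102 120 128 123 109  89  72  63  60  61  61  62  62]
-34 [ 37  37  39  40  41  42  42  42  42  42  42  42  41  42  42  49  58  63
  57  63  77 103 118 126 125 115 101  83  69  65  64  63  62  62]
-24 [ 77  65  53  43  40  41  42  42  42  42  42  42  42  42  41  41  40  39
  41  55  73  99 114 125 126 120 107  90  78  76  75  69  64  62]
-14 [104 100  79  55  41  40  40  41  42  41  42  42  42  42  41  41  39  39
  41  58  87 112 122 128 126 123 114 103  95  93  86  77  68  62]
-4 [ 76  75  62  50  43  45  49  53  55  54  56  57  58  59  59  59  59  59
  59  72  88 109 122 126 126 124 116 107  93  85  75  66  62  61]
5 [ 70  71  66  62  59  60  60  61  61  61  61  61  60  60  60  65  69  73
  73  76  88 105 119 126 126 126 120 113 101  88  75  67  61  61]
15 [ 54  54  55  57  59  60  61  61  61  61  61  60  59  58  58  60  63  64
  63  67  78  97 117 124 126 125 121 115 104  93  77  69  60  59]
25 [ 74  74  64  51  49  54  60  63  63  62  62  64  68  73  72  68  64  59
  60  69  92 113 131 138 141 139 137 132 135 143 148 143 128 104]
35 [ 82  81  76  69  58  51  47  49  51  59  64  67  64  67  66  56  50  56
  68  89 109 117 126 135 141 142 143 142 142 143 145 139 126 104]
45 [ 82  85  86  86  90  96 102 110 123 134 139 139 137 139 143 145 145 142
 138 136 136 138 140 139 129 119 111 109 119 135 142 142 133 110]
55 [ 91  90  89  88  91 100 113 131 143 144 134 122 115 112 113 115 115 116
 113 110 104 103 100  97  91  88  85  98 117 153 177 193 190 164]
```

```bash
python3 - <<'E'
from h import *
c=ld("scene")
def ln(n,p,q,z,f):
    P,Q=[px2w(c,*f(*k),z)[:2] for k in(p,q)]; print(n,np.round((P-o)@Rc*1e3,1),np.round((Q-o)@Rc*1e3,1),"yaw",np.round(np.degrees(np.arctan2(*(Q-P)[::-1])),1))
c7=lambda u,v:(300+(u-420)/7,160+v/7); s4=lambda u,v:(231+u/5,131+v/5)
ln("c7 plR",(565,108),(632,235),.05,c7); ln("c7 plL",(505,130),(600,300),.05,c7)
ln("s4 plR",(447,228),(497,325),.05,s4); ln("s4 plL",(413,235),(465,365),.05,s4)
ln("c7 fix",(650,228),(692,318),.049,c7); ln("c7 slid",(500,268),(545,355),.049,c7)
E
```

```text
c7 plR [-56.9  17.9] [24.8 21.8] yaw -7.3
c7 plL [-55.1 -15.4] [53.7 -6.6] yaw -5.5
s4 plR [-52.7  15. ] [34.  18.5] yaw -7.8
s4 plL [-55.5  -9.7] [ 55.8 -13.7] yaw -12.2
c7 fix [23.6 31.9] [78.1 31.9] yaw -10.1
c7 slid [ 19.2 -45.8] [ 72.3 -42.4] yaw -6.5
```

Emit:
{"op": "drive_tool", "data": {"plan": "-0.2 0 0 0;-0.2 0 2.5 0;-0.2 0 4.2 0;-0.2 0 5.1 0;-0.2 0 5.1 0"}}

```text
time_s: 25.0
tcp_pos: [0.5747, -0.098, 0.0713]
eef_rot: [-180.0, -0.1, 169.9]
contact_force: [1.5, 1.0, 0.4]
gripper_width: 0.0611
```

Emit:
{"op": "drive_tool", "data": {"plan": "0 0 0 0;0 0 0 0;0 0 0 0;0 0 0 0;0 0 0 0;0 0 0 0", "fingers": 1, "squeeze": 25}}

```text
time_s: 25.75
tcp_pos: [0.5749, -0.098, 0.0717]
eef_rot: [180.0, 0.0, 169.9]
contact_force: [0.3, -0.3, 1.0]
gripper_width: 0.0118
```

Emit:
{"op": "drive_tool", "data": {"plan": "0 0.5 0 0;0 1 0 0;0 1.5 0 0;-0.02 2 0 0;-0.04 2.4 0 0;-0.05 2.7 0 0;-0.06 2.8 0 0;-0.06 2.8 0 0"}}

```text
time_s: 26.75
tcp_pos: [0.5802, -0.0705, 0.0716]
eef_rot: [-180.0, -0.0, 169.9]
contact_force: [-1.3, -1.2, 1.1]
gripper_width: 0.0119
```

Emit:
{"op": "drive_tool", "data": {"plan": "0 0.2 0 0;0 0.4 0 0;0 0.5 0 0;0 0.5 0 0"}}

```text
time_s: 27.25
tcp_pos: [0.5812, -0.0655, 0.0717]
eef_rot: [-180.0, -0.0, 169.9]
contact_force: [-0.8, -1.0, 1.8]
gripper_width: 0.0115
```

Emit:
{"op": "drive_tool", "data": {"plan": "0 0.1 0 0;0 0.2 0 0;0 0.2 0 0"}}

```text
time_s: 27.62
tcp_pos: [0.5816, -0.0637, 0.0717]
eef_rot: [-180.0, -0.0, 169.9]
contact_force: [-0.1, -1.7, 1.8]
gripper_width: 0.0119
```

Emit:
{"op": "drive_tool", "data": {"plan": "0 0.1 0 0;0 0.2 0 0;0 0.2 0 0"}}

```text
time_s: 28.0
tcp_pos: [0.5819, -0.0617, 0.0716]
eef_rot: [-180.0, -0.0, 169.9]
contact_force: [-0.7, -2.6, 1.9]
gripper_width: 0.0115
```

Emit:
{"op": "drive_tool", "data": {"plan": "0 0.1 0 0;0 0.2 0 0;0 0.2 0 0"}}

```text
time_s: 28.38
tcp_pos: [0.5823, -0.0598, 0.0717]
eef_rot: [-180.0, -0.0, 169.9]
contact_force: [-0.6, -3.9, 1.6]
gripper_width: 0.0117
```

Emit:
{"op": "drive_tool", "data": {"plan": "0 0.1 0 0;0 0.2 0 0;0 0.2 0 0;0 0.2 0 0;0 0.2 0 0"}}

```text
time_s: 29.0
tcp_pos: [0.5827, -0.0579, 0.0717]
eef_rot: [-180.0, 0.0, 169.9]
contact_force: [-0.3, -5.2, 1.8]
gripper_width: 0.0117
```

Emit:
{"op": "drive_tool", "data": {"plan": "0 0.1 0 0;0 0.15 0 0;0 0.15 0 0;0 0.15 0 0;0 0.15 0 0"}}

```text
time_s: 29.62
tcp_pos: [0.5829, -0.0566, 0.0717]
eef_rot: [-180.0, -0.0, 169.9]
contact_force: [-0.3, -5.9, 1.7]
gripper_width: 0.0116
```

```bash
python3 - <<'E'
from h import *
c=cap("top"); s=cap("scene")
f=lambda c,b,k:cv2.resize(cv2.convertScaleAbs(c["frame"][b[1]:b[3],b[0]:b[2],::-1],alpha=1.2),None,fx=k,fy=k,interpolation=cv2.INTER_CUBIC)
cv2.imwrite("pics/c10.png",np.hstack([f(c,(280,170,330,240),8),f(s,(305,160,355,230),8)]))
go(.5,0,.1,170)
E
```

```text
row [ 9.15  4.12 -2.83] -0.002 t 29.725 tcp [ 0.5829 -0.0566  0.0717] [-180.    -0.   169.9] j [  14.   21.  -22.    0.  -47. -114.] F [-0.1 -6.7  2.6] w 0.0118
```

View pics/c10.png

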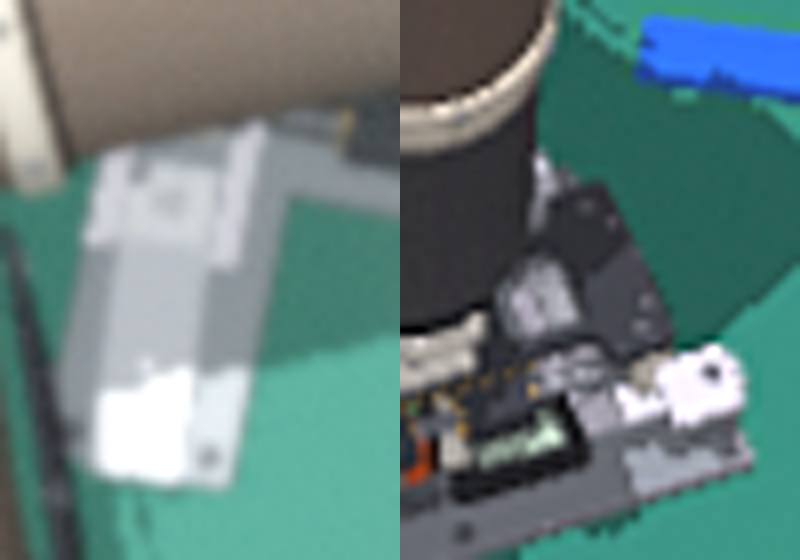

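```bash
python3 - <<'E'
from h import *
c=ld("top"); g=c["frame"].astype(float).mean(2)
for v in range(192,232,3): print(v,g[v,286:320].astype(int))
E
```

```text
192 [123 107  88  80  83 103 140 168 176 168 146 141 155 168 175 173 171 172
 174 174 168 158 170 175 171 154 131 122 121 123 123 123 122 123]
195 [ 83  86  84  84  93 132 171 177 174 171 176 177 173 164 160 159 162 170
 177 176 168 160 171 175 166 137 122 124 121 111  92  88  93  94]
198 [ 84  84  85  90 120 158 173 176 173 170 173 177 176 176 177 176 177 178
 177 172 168 175 176 168 148 129 124 121 114  96  88  83  86  86]
201 [ 84  83  84  88 107 125 127 133 141 156 161 161 161 162 162 162 162 164
 164 164 167 174 174 163 134 124 121 119 108  90  85  87  87  82]
204 [ 84  82  84  96 113 119 125 133 149 160 161 161 161 162 161 161 162 160
 158 149 131 126 127 127 122 122 120 112  92  84  85  84  85  86]
207 [ 85  84  91 107 121 123 126 139 155 161 161 161 161 161 161 160 162 160
 154 140 126 123 123 123 126 124 116 101  89  82  87  84  84  85]
210 [ 82  87 100 117 122 123 131 145 159 160 161 161 162 160 161 161 160 159
 152 133 125 124 125 124 124 121 107  89  83  84  85  83  85  82]
213 [ 74  94 114 121 124 124 134 152 159 160 161 162 161 161 162 160 161 157
 146 129 125 125 125 1
[... 201 characters left out ...]
17 123 126 139 176 209 216 216 217 222 231 235 235 235 231 213
 186 192 199 199 199 194 172 130 118 119 121 121 121 122 120 122]
222 [ 45  65  91 103 117 145 193 228 235 235 236 236 235 236 236 235 225 207
 199 199 200 200 197 184 143 122 122 121 120 120 119 119 121 120]
225 [ 48  53  77 103 121 151 194 228 235 236 236 235 236 236 236 234 222 194
 187 180 177 187 189 164 130 121 122 121 121 121 121 121 121 120]
228 [ 51  45  57  81 104 133 167 199 215 218 216 224 229 230 231 226 213 196
 180 162 165 177 172 134 118 121 119 122 121 122 121 122 119 122]
231 [ 72  72  64  68  78  84  82  86  94 106 106 103 112 116 117 114 114 119
 125 128 134 135 127 121 120 120 120 121 120 121 120 121 121 122]
```

The force rises cleanly with the spring rate (0.65 N/mm, 5 to 6 N at the end). Both jaws touch the plate, and the estimated opening is about 32 to 34 mm, so I'll back off. The plate is still about 4° askew while clamped, but by geometry that gives y ≈ +1.4 mm and an opening of about 33.9 mm, both inside the limits.

Emit:
{"op": "drive_tool", "data": {"plan": "0 -0.6 0 0;0 -1.2 0 0;0.02 -1.8 0 0;0.03 -2.4 0 0;0.04 -3 0 0;0.05 -3.6 0 0;0.06 -4.2 0 0;0.06 -4.2 0 0"}}

```text
time_s: 30.72
tcp_pos: [0.5749, -0.098, 0.0717]
eef_rot: [-180.0, 0.0, 169.9]
contact_force: [-0.4, -0.4, 0.8]
gripper_width: 0.0119
```

Emit:
{"op": "drive_tool", "data": {"plan": "0 0 0 0;0 0 0 0;0 0 0 0", "fingers": 0.1}}

```text
time_s: 31.1
tcp_pos: [0.5749, -0.0973, 0.0716]
eef_rot: [-180.0, -0.0, 169.9]
contact_force: [-0.3, -0.3, 0.2]
gripper_width: 0.0357
```

Emit:
{"op": "drive_tool", "data": {"plan": "0 0 -2 0;0 0 -5 0;0 0 -8 0;0 0 -8 0", "fingers": -0.4}}

```text
time_s: 31.6
tcp_pos: [0.5765, -0.0973, 0.1543]
eef_rot: [179.9, 0.3, 169.9]
contact_force: [0.4, -0.1, -0.8]
gripper_width: 0.0616
```

```bash
python3 - <<'E'
from h import *
c=cap("top"); g=c["frame"].astype(float).mean(2)
for v in range(186,228,3): print(v,g[v,286:320].astype(int))
print(o+Rc@[-.041,-.001]); go(*(o+Rc@[-.041,-.001]),.15,173.5)
E
```

```text
186 [ 96  96  94  92  88  84  76  73  70  69  71  99 132 145 140 132 136 142
 148 166 184 191 193 190 189 186 178 173 174 173 173 170 157 134]
189 [ 97  92  92  91  86  86  79  72  69  66  76 115 153 164 163 156 140 135
 137 154 172 167 159 154 137 133 130 131 131 131 131 128 123 126]
192 [ 94  93  91  89  87  84  81  74  67  66  78 110 147 169 173 173 171 174
 174 174 167 145 127 123 123 123 123 122 123 122 123 124 127 145]
195 [ 96  93  92  90  85  82  81  75  70  70  97 140 167 170 162 161 161 170
 175 177 165 138 124 123 123 122 124 123 120 109  92  92 109 145]
198 [ 95  94  90  87  86  83  80  78  73  70  96 140 170 178 177 177 177 178
 178 174 157 133 124 122 123 123 122 122 115  98  87  95 133 170]
201 [ 95  94  90  87  85  83  80  75  73  70  89 129 156 163 161 161 162 164
 162 156 139 126 122 122 123 123 123 120 107  90  89 116 154 172]
204 [ 98  96  94  90  86  79  80  73  70  70  94 133 156 159 148 114 105 134
 151 147 130 124 124 123 123 124 123 112  93  86  95 130 165 174]
207 [100  97  94  92  89  84  77  74  71  74  89 128 155 159 152 125  87 100
 129 136 128 125 123 1
[... 394 characters left out ...]
 158 143 101
  77  96 119 124 125 125 121 109  90  84  83  85  84  86  84  84]
219 [100  99  97  97  94  90  88  82  78  73  66  71 111 150 161 161 150 113
  78  85 113 122 125 123 112  94  87  91  92  91  92  90  92  99]
222 [102 100  98  96  97  95  90  87  82  78  69  70  93 133 157 161 155 131
  87  81 121 149 158 158 127 112 118 121 121 121 122 120 121 120]
225 [101 101 100  98  97  93  91  89  87  80  75  72  88 127 156 161 152 126
  89  82 131 178 189 165 131 121 121 121 121 120 121 122 121 121]
[0.46896    0.05470553]
row [13.16 13.1   0.25] -0.063 t 31.65 tcp [ 0.5755 -0.0973  0.1527] [1.800e+02 1.000e-01 1.699e+02] j [  10.   16.  -18.   -0.  -56. -110.] F [ 0.2 -0.8  0.1] w 0.0609
```

Emit:
{"op": "drive_tool", "data": {"plan": "4.4 4.4 0 -0.06;8.8 8.8 0 -0.06;13.2 13.1 0 -0.06;13.2 13.1 0 -0.06;13.2 13.1 2 -0.06;13.2 13.1 4 -0.06"}}

```text
time_s: 32.4
tcp_pos: [0.4679, 0.0544, 0.1107]
eef_rot: [-180.0, -0.0, 173.4]
contact_force: [0.1, -0.1, 0.2]
gripper_width: 0.0612
```

```bash
python3 - <<'E'
from h import *
go(.469,.0545,.040,173.7)
E
```

```text
row [-0.11  0.02  7.07] -0.006 t 32.4 tcp [0.4679 0.0544 0.1107] [-180.    -0.   173.4] j [  31.    8.  -34.   -0.  -48. -127.] F [ 0.1 -0.1  0.2] w 0.0612
```

Emit:
{"op": "drive_tool", "data": {"plan": "0 0 2.5 0;0 0 5 0;0 0 6.5 0;0 0 7 0;0 0 7 0"}}

```text
time_s: 33.02
tcp_pos: [0.4679, 0.0542, 0.0413]
eef_rot: [-180.0, -0.0, 173.3]
contact_force: [-0.4, -0.3, 1.2]
gripper_width: 0.0613
```

Emit:
{"op": "drive_tool", "data": {"plan": "0 0 0 0;0 0 0 0;0 0 0 0;0 0 0 0;0 0 0 0;0 0 0 0", "fingers": 1, "squeeze": 35}}

```text
time_s: 33.78
tcp_pos: [0.4682, 0.0548, 0.042]
eef_rot: [180.0, 0.0, 173.4]
contact_force: [-1.6, 0.5, 4.6]
gripper_width: 0.0319
```

Emit:
{"op": "drive_tool", "data": {"plan": "0 0 -2 0;0 0 -5 0;0 0 -9 0;0 0 -12 0;0 0 -12 0;0 0 -12 0"}}

```text
time_s: 34.52
tcp_pos: [0.4673, 0.0544, 0.1609]
eef_rot: [-180.0, -0.1, 173.3]
contact_force: [-0.0, -0.2, -1.4]
gripper_width: 0.0314
```

```bash
python3 - <<'E'
from h import *
go(.41,-.18,.17,-172.3)
s=cap("scene"); save(s,"s11",(271,111,371,231),6)
yaw=np.radians(-7); f=s["frame"]
t=r.get_state()["tcp_pos"]; print(t,[w2px(s,(t[0]+.094*np.cos(-.11)*1,t[1]+.094*np.sin(-.11),t[2]+.01))])
E
```

```text
row [  2.96 -23.95  -0.9 ] -0.251 t 34.525 tcp [0.4673 0.0544 0.1609] [-1.800e+02 -1.000e-01  1.733e+02] j [  31.    5.  -30.   -0.  -55. -127.] F [-0.  -0.2 -1.4] w 0.0314
[0.46711967 0.05429068 0.16053989] [array([329.9, 182.3])]
```

Emit:
{"op": "drive_tool", "data": {"plan": "1 -6 -3 0;2 -12 -4 -0.1;3 -18 -4 -0.2;3 -24 -4 -0.25;3 -24 -4 -0.25;3 -24 -4 -0.25;3 -24 -4 -0.25", "squeeze": 45}}

```text
time_s: 35.45
tcp_pos: [0.4104, -0.1794, 0.2011]
eef_rot: [180.0, -0.1, -172.3]
contact_force: [0.2, -0.3, -0.6]
gripper_width: 0.0316
```

```bash
python3 - <<'E'
from h import *
go(.4225,-.3155,.142,-172.6)
E
```

```text
row [  0.63 -13.65   5.91] 0.006 t 35.45 tcp [ 0.4104 -0.1794  0.2011] [ 1.800e+02 -1.000e-01 -1.723e+02] j [  2.   0. -29.  -0. -60. -84.] F [ 0.2 -0.3 -0.6] w 0.0316
```

Emit:
{"op": "drive_tool", "data": {"plan": "0.2 -4 2 0;0.4 -8 4 0;0.6 -11 5.5 0;0.6 -13.6 5.9 0;0.6 -13.6 5.9 0;0.6 -13.6 5.9 0;0.6 -13.6 5.9 0"}}

```text
time_s: 36.33
tcp_pos: [0.4229, -0.3148, 0.143]
eef_rot: [-180.0, 0.0, -172.2]
contact_force: [-0.2, 0.8, -0.3]
gripper_width: 0.0317
```

```bash
python3 - <<'E'
from h import *
go(.4225,-.3155,.142,-172.6)
for n in("top","scene"):
    c=cap(n); f=c["frame"]
    t=r.get_state()["tcp_pos"]; a=np.radians(7.4); u=np.array([np.cos(a),np.sin(a)]); w=np.array([-u[1],u[0]])
    g=f.astype(int).sum(2)//3
    # profile along the plate axis at predicted top height, and beyond tip
    for lab,pts in(("along",[(t[:2]+u*k*1e-3) for k in range(30,116,4)]),("across@code",[(t[:2]+u*.082+w*k*1e-3) for k in range(-30,31,4)])):
        print(n,lab,[g[int(round(q[1])),int(round(q[0]))] for q in (w2px(c,(*p,t[2]+.008)) for p in pts)])
    print("tip px",w2px(c,(*(t[:2]+u*.094),t[2]+.008)))
    x,y=w2px(c,(*(t[:2]+u*.07),t[2]+.008)).astype(int)
    print(g[y-16:y+18:2,x-24:x+26:2])
E
```

```text
row [ 0.05 -0.06  0.1 ] 0.006 t 36.325 tcp [ 0.4229 -0.3148  0.143 ] [-180.     0.  -172.2] j [-15.  11. -25.  -0. -53. -67.] F [-0.2  0.8 -0.3] w 0.0317
top along [np.int64(114), np.int64(112), np.int64(97), np.int64(89), np.int64(123), np.int64(140), np.int64(207), np.int64(214), np.int64(219), np.int64(219), np.int64(221), np.int64(220), np.int64(218), np.int64(212), np.int64(181), np.int64(163), np.int64(154), np.int64(140), np.int64(118), np.int64(115), np.int64(116), np.int64(112)]
top across@code [np.int64(120), np.int64(120), np.int64(113), np.int64(96), np.int64(165), np.int64(213), np.int64(215), np.int64(212), np.int64(190), np.int64(138), np.int64(133), np.int64(135), np.int64(134), np.int64(138), np.int64(138), np.int64(139)]
tip px [435.9 203.8]
[[120 119 120 120 119 116 116 116 116 114 115 113 151 200 202 183  83 107
  106 103 104 102 100  99  96]
 [125 122 122 120 121 119 118 118 116 116 117 115 157 204 204 181  87 112
  110 108 108 107 105 105 103]
 [129 127 125 124 123 122 122 121 118 119 118 118 166 202 201 171  89 113
  113 112 110 111 109 109 106]
 [134 132 130 1
[... 3152 characters left out ...]
62  61  46 177 220 201 194 232 108  52
   45  47  47  46  44  42  50]
 [100  85  60  62  62  61  63  61  61  62  61  51 219 223 207 101  57  44
   47  48  47  56  39 202 117]
 [ 65  59  61  61  62  61  62  62  63  61  62  59  95 161  93  44  46  47
   46  47  40  65 224 236 251]
 [ 62  62  62  62  64  62  62  62  61  62  61  61  58  66  38  43  48  48
   47  30 202 238 230 229 231]
 [ 62  62  62  61  62  61  61  62  62  62  62  60  53  87 189  44  43  47
   41 215 237 231 229 230 229]
 [ 63  61  61  62  62  63  62  61  62  62  56  60 152 179 176 173  21  39
   67  74 237 231 230 231 230]
 [ 62  62  62  62  60  62  61  62  60  47 130 254 240 165 174 181  91  31
   50  46 135 242 232 234 238]]
```

The scene camera's profile shows the frosted part from about 66 to 95 mm ahead of the TCP and the code at about 82 mm, within about 4 mm of the prediction sideways. So the plate is level and the code is over the cross. The forearm blocks the top view. I'll settle and hand in.

Emit:
{"op": "drive_tool", "data": {"plan": "0 0 0 0;0 0 0 0;0 0 0 0;0 0 0 0"}}

```text
time_s: 36.92
tcp_pos: [0.4225, -0.3159, 0.1426]
eef_rot: [180.0, -0.0, -172.3]
contact_force: [0.0, 0.0, -1.7]
gripper_width: 0.032
```

```bash
python3 -c "
from h import *
go(.4225,-.3155,.142,-172.6); print(r.close_job())"
```

```text
row [-0.01  0.04  0.06] 0.005 t 36.925 tcp [ 0.4225 -0.3159  0.1426] [ 180.    -0.  -172.3] j [-15.  11. -25.  -0. -53. -67.] F [ 0.   0.  -1.7] w 0.032
the job is handed in; nothing more can be done
None
```

I laid the plate on the rest, pressed it in the caliper twice by the thumb grip and backed the jaw off. The plate is now held by its plain end over the red cross, and I handed the job in at 36.9 s. No verdict came back, and step 1 (the pressing) is the part I'm least sure of.

- **Pressing:** on the second press the force rose steadily, at about the spring's rate, to about 6 N at the wrist. That is about 5 N on the plate after slider friction.
- **Disagreement in step 1:** the pictures show the plate clamped about 4° askew to the jaws both times. Straightening it with the gripper before the second press did not cure that. From the geometry, the opening was about 33.9 mm (limit 34.5) and the plate's y about +1.4 mm (limit 0 to 10). A rougher estimate from the jaw travel gave an opening of 30 to 31 mm. I expect step 1 to count, but the margin is thin.
- **Backing off:** I pulled the jaw back about 4 cm and estimate the opening at 64 mm, well over the 36 mm needed.
- **Final hold:** the grip reads 32 mm at 45 N, still and level. The code should be about 151 mm above the table. A brightness profile from the scene camera put the code within about 4 mm of where I predicted it, over the cross. The top camera was blocked by the forearm and I had no pictures left to view, so this last check is numbers only.
- **Bystanders:** I saw no sign of contact with them, but did not measure their positions again at the end.

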